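Turn a welded coupon over on the ramp's edge

ROBOT

A 6-joint arm with a two-finger parallel gripper is mounted at the origin on the work surface. World frame = base frame: x ahead of the robot, y to its left, z up, the work surface at z = 0. Lengths are in m, angles in rad, forces in N, time in s.
With the tool pointing down it reaches from about 0.25 to 0.775 m from the base axis. Payload 8.9 kg.
Tool frame: the origin (TCP) lies at the very end of the fingers, on their centre line; the grasp point (between the pads) lies 19 mm behind it; x points along the fingers, y is the direction in which the jaws open and shut, and the axes are right-handed (so a half turn about x gives the same grasp; the last joint's range is limited). The gripper opens to 85 mm and grips with 20 to 120 N. Pads are 22 mm wide; open, the fingers measure 114 mm over their backs; the gripper's body (76 mm by 85 mm) begins 54 mm behind the grasp point. The pads swing forward as they close: fully open they stand 13 mm farther back than shut.
Start: joints at [-1.292, 0.291, -0.153, 1.127, 0, 1.431], TCP at [0.213, -0.48, 0.231] pointing down, gripper open.
Joint ranges: [-2.52, 2.52], [-0.91, 1.74], [-1.3, 1.37], [-1.96, 2.02], [-1.52, 1.47], [-3.14, 3.14]. Speed limits (rad/s): [2.22, 2.22, 2.79, 3.14, 3.14, 3.14].

INTERFACE

Orientations are given as a unit quaternion [w, x, y, z].
In Python, from cell import status, eyes, workorder gives the robot as it stands. The module is installed in compiled form; this text tells all that it offers.
- The arm moves only by the tool move_arm, never from a script. Its argument "steps" is a list that holds one entry, the list of rows, each a list of 7 numbers: the shift along the tool's x, y, z as a fraction of full scale, then the turn, a rotation vector about the tool's x, y, z as a fraction of full scale, then the closure, from 0 (fully open) to 1 (shut). In form: [[[tx, ty, tz, rx, ry, rz, grip], ...]]. A call has 1 to 12 rows; each row is the pose to reach, as a shift and turn from the pose measured when the call began, along the tool's axes at that moment; what a row does not reach only later rows make up. Full scale, the value 1, is 0.5 m for a shift and 45 degrees for a turn. A row lasts 1/8 s, in which the tool goes at most 62.5 mm and 10.7 degrees, less where a joint would pass 70% of its speed; a pose out of reach is approached as far as the arm can. A call with a number of a shift or a turn outside -1 to 1 is refused whole. A call with a gripper value outside its range is refused whole. The fingers move at their own pace and stop on an object; "newtons" is the grip in N (left out, the last holds). Time passes only in rows, so rows that repeat a pose let the fingers close. It gives the time, the measured TCP pose, the force and the opening at its end, in the units of the state.
- status.state(): the state, without advancing time (a new reading comes with each control period).
- eyes.snapshot(name): name is "side" or "top" or "wrist"; returns (picture, depth): 420x560x3 uint8, red, green, blue; 420x560 float32, m along the optical axis (not along the pixel's ray), 0 where there is no reading.
- eyes.calibration(name): a dict with "K" (3x3 intrinsics, pixels), "D" ([k1, k2, p1, p2, k3] as OpenCV has them; the pictures are not rectified), "view" (4x4, takes a point from world to camera coordinates); the wrist camera has in their place "hand_eye" (4x4, takes a point from camera to tool coordinates, whose origin is the TCP and whose axes are the tool frame's). Camera axes: x right, y up, looking along -z (the intrinsics and any distortion apply to the point x, -y, -z); pixel columns grow to the right and rows downward; lengths in m; the calibration is good to about 2 mm. A picture is of the moment at which its call begins: read the wrist's pose just before it. calibration takes no time and is no camera call.
- workorder.hand_in(): hands the job in, once; it reports no verdict.
The state is a dict: "time_s": time; "joint_positions": joint angles; "joint_velocities": joint speeds; "tau": joint torques, N m; "eef_pos": TCP position; "tool_rot": TCP orientation; "wrist_force": force on the tool from outside, world axes, zero at the start; "torque": the same for the moment, N m; "width": finger opening in m.
Only numpy, scipy, OpenCV 4.12 (cv2) and the standard library are available. Lean on these libraries where they do the work, as an engineer would, in place of code of your own. Each camera call takes 0.05 s, during which the arm holds its last target. There are 200 camera calls.

TASK

The root side of the oblong welded coupon is to be inspected: carry the coupon, level, to the turnover ramp and let go of it over the ramp's high free edge, its long side pointing across the edge and a little more than half of it hanging out over the tray, so that it tips over the edge and lands upside down, flat in the black tray. Let the fall do the turning, not the gripper, and leave the square plate where it lies.

Things in the scene. Friction and masses are not known exactly. Their poses are not given: they have to be found in the camera images.
- coupon_mid (a point): The welded coupon: flat oblong steel plate, 90 x 48 x 10 mm, about 0.33 kg, with a grey weld bead (12 mm wide, nearly flush) along the middle of its upper face and a thin line beneath. It lies on the table, bead up. Point: the plate's centre, 5 mm above the table. x along the 90 mm side, y along the 48 mm side, z out of the bead face. Pinch it across the 48 mm.
- chute_edge (a point): Fixed metal ramp sheet, 100 mm wide, rising at 35 degrees to a free edge 125 mm above the table. Point: middle of that edge, on top. x: level, out over the tray, square to the edge; z up. Coupon let go level, 0 to 40 mm above it, 90 mm side along x (within 10 deg), centre 8 to 32 mm beyond the edge (20 best), within 12 mm of the middle: it flips. Open wide at once; stay still till it lands.
- tray_floor (a point): Black open tray fixed under and beyond the ramp's edge, inside 230 mm (x) by 200 mm (y), walls 20 mm high. Point: centre of its inner floor, 5 mm above the table, 120 mm lower than the ramp's edge and 60 mm beyond it; axes as the edge's. The flipped coupon usually lands with its centre 50 mm or less from here.
- square: A bystander: bare steel square plate, 62 x 62 x 10 mm, without a weld, lying on the table. Origin at the centre of its underside. To be left alone.
Things that resemble listed ones, but are neither listed nor needed, are in the scene too. What is shaped like the part that bears coupon_mid but purple is not meant.

How it is judged:
By the outcome, as a careful person would: the job done as asked, in the order asked, and still so for the second after the job is handed in, with the robot touching nothing.
It also fails if it takes over 37 s, if anything falls off the work surface, if the arm or the gripper's body presses on something with over 40 N, if the wrist force passes 120 N, or if a joint passes its speed limit or range.

## Working session

There is one attempt and no reset: what is moved stays moved. The work goes in short steps, Python scripts to look and compute and a tool call to move; the robot and the scene stay as the last step left them, time stands still between calls to the robot, and variables do not carry over. Pictures are saved under pics/ and viewed, about 8 in all and at most 12, crops included, and the job is handed in when it is done.

Besides the shell and the picture viewer there is one more tool, called after ">>>" as a command line: name --argument value ..., lists and objects as JSON in quotes. move_arm: Moves the arm, as the interface text tells. Shift numbers are shares of 0.5 m and turn numbers shares of 45 degrees, none past 1 either way. Its arguments: {"type":"object","properties":{"steps":{"type":"array"},"newtons":{"type":"number"}},"required":["steps"]}

```bash
mkdir -p pics; cat > h.py <<'E'
import numpy as np, cv2
from cell import status, eyes, workorder
from scipy.spatial.transform import Rotation as R
def q2m(q): return R.from_quat([q[1],q[2],q[3],q[0]]).as_matrix()
def snap(n):
    s=status.state(); c=eyes.calibration(n); im,d=eyes.snapshot(n)
    if n=='wrist':
        T=np.eye(4);T[:3,:3]=q2m(s['tool_rot']);T[:3,3]=s['eef_pos'];W=T@np.array(c['hand_eye'])
    else: W=np.linalg.inv(np.array(c['view']))
    return im,d,np.array(c['K'],float),np.array(c['D'],float),W
def rays(px,K,D,W):
    u=cv2.undistortPoints(np.array(px,float).reshape(-1,1,2),K,D)[:,0]
    r=np.c_[u[:,0],-u[:,1],-np.ones(len(u))]
    return W[:3,3],r@W[:3,:3].T   # scaled so depth=param
def onplane(px,z,K,D,W):
    o,r=rays(px,K,D,W); t=(z-o[2])/r[:,2]; return o+r*t[:,None]
def ondepth(px,d,K,D,W):
    o,r=rays(px,K,D,W); p=np.array(px).round().astype(int); return o+r*d[p[:,1],p[:,0]][:,None]
def save(n,im): cv2.imwrite('pics/'+n,cv2.cvtColor(im,cv2.COLOR_RGB2BGR))
E
python3 - <<'E'
from h import *
for n in('top','side'):
    im,d,K,D,W=snap(n); save(n+'1.png',im); np.savez(n+'1.npz',im=im,d=d,K=K,D=D,W=W)
    print(n,W[:3,3].round(3),K[0,0],D)
print(status.state())
E
```

```text
top [ 0.413 -0.156  1.295] 494.4498617503375 [0.02184108 0.         0.         0.         0.        ]
side [ 0.309 -0.925  0.61 ] 408.0121672398198 [-0.09948336  0.          0.          0.          0.        ]
{'time_s': 0.1, 'joint_positions': array([-1.29229348e+00,  2.91208992e-01, -1.54002520e-01,  1.12669442e+00,
        1.56670380e-05,  1.43145625e+00]), 'joint_velocities': array([ 0.00028847, -0.00122892,  0.00470184,  0.00041276, -0.00017939,
        0.00025681]), 'tau': array([ 2.11692670e-03, -5.37976742e+01,  3.31919718e+01,  9.23565502e-03,
        1.24269133e-05,  1.47343837e-05]), 'eef_pos': array([ 0.21292786, -0.47948478,  0.23081553]), 'tool_rot': array([-0.14626567, -0.69170901, -0.14704915,  0.69175251]), 'wrist_force': array([-0.16806356,  0.43835978,  0.11341933]), 'torque': array([-0.01481404, -0.01448003, -0.05398171]), 'width': 0.08533269063510639}
```

View pics/top1.png

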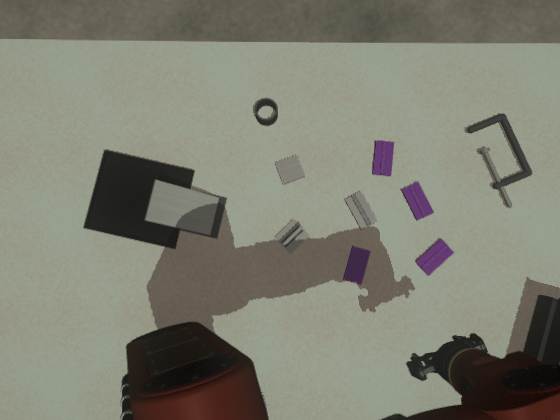

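View pics/side1.png

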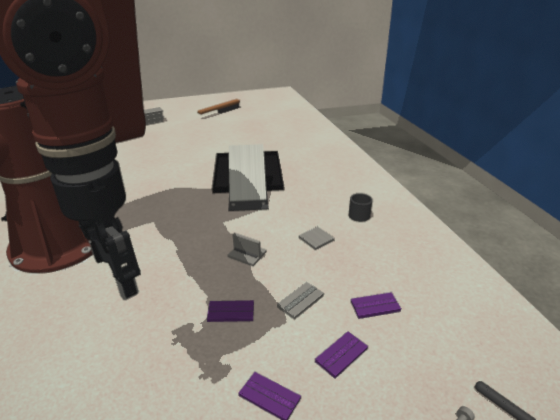

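Top view: grey oblong with a bead along its length at (360,209); a small bracket-like piece with an upright at (291,236); the bare square at (290,169); purple look-alikes at (383,158), (417,201), (434,257) and (356,265). The oblong grey one fits the coupon. The ramp sheet is at (185,208), with its left end over the black tray. I'll measure these and crop in to confirm.

```bash
python3 - <<'E'
from h import *
t=dict(np.load('top1.npz'));s=dict(np.load('side1.npz'))
C=lambda a:(a['K'],a['D'],a['W'])
def blob(im,x0,x1,y0,y1,f):
    m=np.zeros(im.shape[:2],np.uint8); m[y0:y1,x0:x1]=f(im[y0:y1,x0:x1].astype(int))*255
    m=cv2.morphologyEx(m,cv2.MORPH_CLOSE,np.ones((5,5)));c=max(cv2.findContours(m,0,2)[0],key=cv2.contourArea);return c
# table colour vs grey: print
for p in [(360,205),(340,190),(290,169),(160,205),(185,208),(215,215)]: print(p,t['im'][p[1],p[0]],t['d'][p[1],p[0]])
# depth based points of top view
P=lambda a,px:ondepth(px,a['d'],*C(a)).round(4)
print('tbl',P(t,[(330,190),(400,230)]),'coup',P(t,[(352,200),(366,218),(360,209)]))
yy,xx=np.mgrid[0:420,0:560];px=np.c_[xx.ravel(),yy.ravel()]
X=ondepth(px,t['d'],*C(t)).reshape(420,560,3)
np.save('X.npy',X)
print('row z ramp', [(c,X[208,c].round(3).tolist()) for c in range(136,232,6)])
# coupon by height in depth
m=((X[...,2]>.005)&(X[...,2]<.02)).astype(np.uint8)*255; m[:,:335]=0;m[:,385:]=0;m[:180]=0;m[235:]=0
c=max(cv2.findContours(m,0,2)[0],key=cv2.contourArea);r=cv2.minAreaRect(c);print('coupon',r);
b=cv2.boxPoints(r);b3=onplane(b,.01,*C(t));print(b3.round(4),'mid',b3.mean(0),np.linalg.norm(np.diff(b3,axis=0),axis=1))
c2=t['im'][180:250,270:400];c2=cv2.resize(c2,None,fx=6,fy=6,interpolation=2)[:, :780]
c3=t['im'][140:255,75:240];c3=cv2.resize(c3,None,fx=4,fy=4,interpolation=2)
save('crop1.png',cv2.resize(c2,(650,350))); 
save('crop2.png',c3)
E
```

```text
(360, 205) [102 103  97] 1.2845246
(340, 190) [153 161 143] 1.3057263
(290, 169) [128 126 116] 1.302168
(160, 205) [132 132 121] 1.191172
(185, 208) [133 133 122] 1.2314922
(215, 215) [48 49 46] 1.292868
tbl [[ 0.5709 -0.2892 -0.0051]
 [ 0.4673 -0.4714 -0.0014]] coup [[ 0.5433 -0.3446  0.0122]
 [ 0.497  -0.3813  0.0092]
 [ 0.5199 -0.365   0.0138]]
row z ramp [(136, [0.517, 0.22, 0.004]), (142, [0.517, 0.205, 0.001]), (148, [0.507, 0.156, 0.127]), (154, [0.508, 0.145, 0.114]), (160, [0.509, 0.131, 0.112]), (166, [0.51, 0.118, 0.103]), (172, [0.511, 0.107, 0.088]), (178, [0.511, 0.093, 0.085]), (184, [0.512, 0.081, 0.074]), (190, [0.513, 0.067, 0.067]), (196, [0.514, 0.054, 0.056]), (202, [0.515, 0.041, 0.045]), (208, [0.516, 0.026, 0.041]), (214, [0.517, 0.012, 0.027]), (220, [0.519, -0.001, 0.008]), (226, [0.52, -0.016, 0.001])]
coupon ((359.9056701660156, 210.8302001953125), (35.93758010864258, 21.174034118652344), 60.945396423339844)
[[ 0.5425 -0.3187  0.01  ]
 [ 0.57   -0.367   0.01  ]
 [ 0.4885 -0.4118  0.01  ]
 [ 0.4612 -0.3638  0.01  ]] mid [ 0.51555571 -0.36533966  0.01      ] [0.05555423 0.09308551 0.0551925 ]
```

View pics/crop1.png

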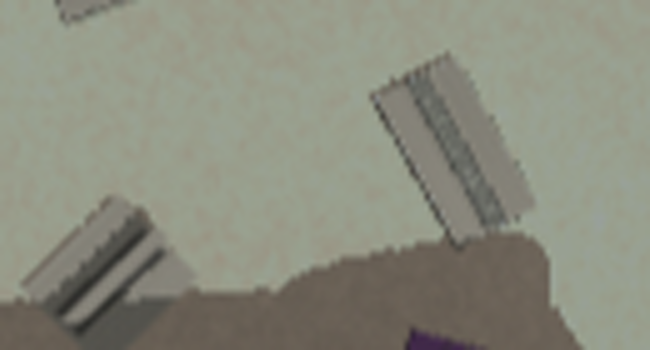

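View pics/crop2.png

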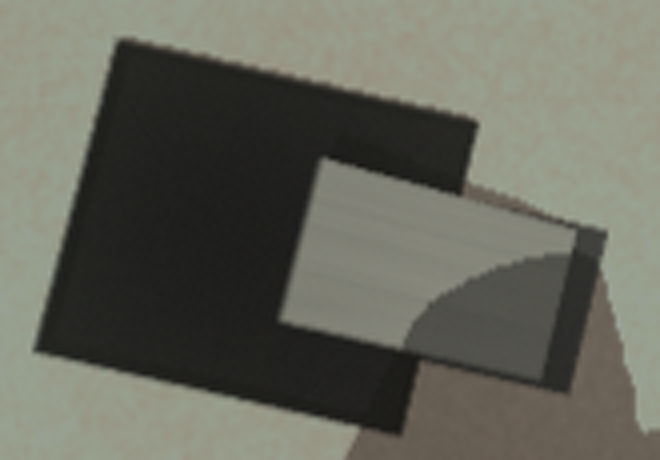

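The crop confirms the coupon: an oblong with its bead along the long axis. The piece to its left is a small channel with a raised rib. In the second crop the ramp's free edge runs (321,157)-(279,321) over the tray.

```bash
python3 - <<'E'
from h import *
t=dict(np.load('top1.npz'));s=dict(np.load('side1.npz'))
C=lambda a:(a['K'],a['D'],a['W'])
f=lambda x,y:((x+.5)/4-.5+75,(y+.5)/4-.5+140)
e=onplane([f(321,157),f(279,321)],.125,*C(t));print('edge top z=.125',e.round(4),np.linalg.norm(e[0]-e[1]))
fl=onplane([f(120,38),f(478,122),f(402,435),f(36,351)],.025,*C(t));print('tray',fl.round(4),fl.mean(0),np.linalg.norm(np.diff(fl,axis=0),axis=1))
# side: sheet
im=s['im'].astype(int);g=im.mean(2);m=np.zeros(g.shape,np.uint8);m[140:200,215:282]=(g[140:200,215:282]>70)*255
n,l,st,ce=cv2.connectedComponentsWithStats(m);k=l[165,247];mm=(l==k)
for r in range(140,156):
    w=np.flatnonzero(mm[r]);print(r,(w.min(),w.max()) if len(w) else None, g[r,[235,247,258]].round())
# project hypothesised top pts to side, and triangulate
V=np.linalg.inv(s['W'])
for p in list(e)+[e.mean(0),np.array([.5156,-.3653,.005])]:
    c=V[:3,:3]@p+V[:3,3];q,_=cv2.projectPoints(np.array([[c[0],-c[1],-c[2]]]),np.zeros(3),np.zeros(3),s['K'],s['D']);print('side px',q.ravel().round(1))
S=status.state();M=q2m(S['tool_rot']);print('tool axes\n',M.round(3))
# coupon by colour in top
hsv=cv2.cvtColor(t['im'],cv2.COLOR_RGB2HSV);print(hsv[205,360],hsv[190,340],t['im'][200,352],t['im'][213,372])
gg=t['im'].astype(int).mean(2);m=np.zeros(gg.shape,np.uint8);m[186:229,340:380]=(gg[186:229,340:380]<138)*255
c=max(cv2.findContours(m,0,2)[0],key=cv2.contourArea);print(cv2.minAreaRect(c))
E
```

```text
edge top z=.125 [[0.5773 0.1422 0.125 ]
 [0.479  0.1637 0.125 ]] 0.10061108573574766
tray [[0.6679 0.3012 0.025 ]
 [0.6153 0.0666 0.025 ]
 [0.4125 0.1097 0.025 ]
 [0.4636 0.346  0.025 ]] [0.53982998 0.20588609 0.025     ] [0.24036427 0.2073912  0.24176967]
140 (np.int64(215), np.int64(281)) [186. 185. 183.]
141 (np.int64(215), np.int64(281)) [186. 186. 183.]
142 (np.int64(215), np.int64(281)) [187. 185. 182.]
143 (np.int64(215), np.int64(281)) [186. 186. 184.]
144 (np.int64(215), np.int64(281)) [186. 184. 183.]
145 (np.int64(215), np.int64(281)) [182. 181. 183.]
146 (np.int64(215), np.int64(281)) [180. 182. 182.]
147 (np.int64(215), np.int64(281)) [179. 181. 183.]
148 (np.int64(215), np.int64(281)) [180. 182. 182.]
149 (np.int64(215), np.int64(281)) [180. 181. 183.]
150 (np.int64(215), np.int64(281)) [180. 182. 183.]
151 (np.int64(215), np.int64(281)) [180. 183. 183.]
152 (np.int64(215), np.int64(281)) [180. 183. 182.]
153 (np.int64(215), np.int64(281)) [180. 183. 182.]
154 (np.int64(215), np.int64(281)) [181. 183. 183.]
155 (np.int64(215), np.int64(281)) [180. 184. 183.]
side px [262.6 144.2]
side px [228.  145.5]
side px [245.3 144.8]
side px [298.5 299.5]
tool axes
 [[-0.     0.406 -0.914]
 [ 0.001 -0.914 -0.406]
 [-1.    -0.001 -0.   ]]
[ 35  15 103] [ 43  29 161] [124 121 112] [131 129 119]
((360.60345458984375, 211.37744140625), (41.68524932861328, 24.65073585510254), 72.18110656738281)
```

Edge length is 100.6 mm and coupon size is about right. The side view agrees on edge height: row 145 seen, 144.8 predicted. Next I move above the coupon for a wrist look.

>>> move_arm --steps '[[[0.1,0.037,-0.646,-0.127,0,0,0],[0.1,0.037,-0.646,-0.127,0,0,0],[0.1,0.037,-0.646,-0.127,0,0,0],[0.1,0.037,-0.646,-0.127,0,0,0],[0.1,0.037,-0.646,-0.127,0,0,0],[0.1,0.037,-0.646,-0.127,0,0,0],[0.1,0.037,-0.646,-0.127,0,0,0],[0.1,0.037,-0.646,-0.127,0,0,0],[0.1,0.037,-0.646,-0.127,0,0,0]]]'

```text
time_s: 1.23
eef_pos: [0.5145, -0.3662, 0.1813]
tool_rot: [0.18, 0.684, 0.181, -0.684]
wrist_force: [0.9, -0.3, -0.2]
width: 0.0855
```

```bash
python3 - <<'E'
from h import *
im,d,K,D,W=snap('wrist');np.savez('w1.npz',im=im,d=d,K=K,D=D,W=W);save('w1.png',im)
S=status.state();print(S['time_s'],S['eef_pos'].round(4),q2m(S['tool_rot']).round(4),S['joint_positions'].round(2),'cam',W[:3,3].round(3))
yy,xx=np.mgrid[0:420,0:560];X=ondepth(np.c_[xx.ravel(),yy.ravel()],d,K,D,W).reshape(420,560,3)
ok=(d>0)&(np.hypot(X[...,0]-.5156,X[...,1]+.3653)<.07)
print('tbl z',np.median(X[...,2][ok&(X[...,2]<.005)]))
m=(ok&(X[...,2]>.006)&(X[...,2]<.02)).astype(np.uint8)*255
m=cv2.morphologyEx(m,cv2.MORPH_OPEN,np.ones((5,5)))
c=max(cv2.findContours(m,0,2)[0],key=cv2.contourArea);r=cv2.minAreaRect(c);zt=np.median(X[...,2][m>0]);print(r,'ztop',zt)
b=onplane(cv2.boxPoints(r),.01,K,D,W);print(b.round(4),b.mean(0).round(4),np.linalg.norm(np.diff(b,axis=0),axis=1).round(4))
E
```

```text
1.275 [ 0.5146 -0.3661  0.1813] [[-0.000e+00  4.932e-01 -8.699e-01]
 [ 7.000e-04 -8.699e-01 -4.932e-01]
 [-1.000e+00 -6.000e-04 -3.000e-04]] [-0.73  0.52  0.07  1.12  0.    1.89] cam [ 0.572 -0.333  0.324]
tbl z -0.00022200317039744455
((282.0, 190.0), (80.0, 44.0), 90.0) ztop 0.009958874560513142
[[ 0.5449 -0.325   0.01  ]
 [ 0.5679 -0.3656  0.01  ]
 [ 0.4909 -0.4115  0.01  ]
 [ 0.4662 -0.3678  0.01  ]] [ 0.5175 -0.3674  0.01  ] [0.0466 0.0896 0.0502]
```

View pics/w1.png

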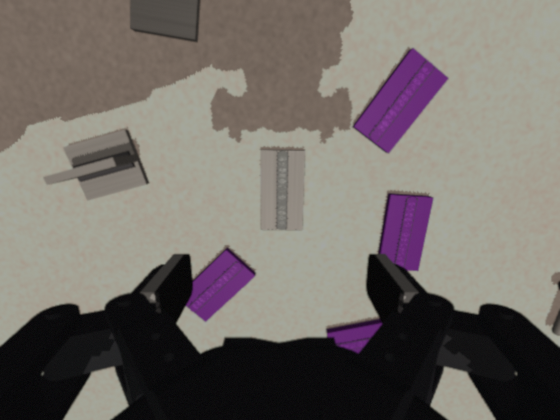

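The wrist view shows the coupon at (282,190), aligned with the tool and clear of its neighbours. Its top is at 10.0 mm and it measures 90 x 48 mm. Descending.

>>> move_arm --steps '[[[0.1,0.005,-0.004,0,0,0,0],[0.2,0.005,-0.004,0,0,0,0],[0.28,0.005,-0.004,0,0,0,0],[0.33,0.005,-0.004,0,0,0,0],[0.36,0.005,-0.004,0,0,0,0],[0.36,0.005,-0.004,0,0,0,0],[0.36,0.005,-0.004,0,0,0,0]]]' --newtons 60

```text
time_s: 2.15
eef_pos: [0.5182, -0.368, 0.0026]
tool_rot: [0.181, 0.684, 0.18, -0.683]
wrist_force: [0.5, 0.4, -0.2]
width: 0.0853
```

>>> move_arm --steps '[[[0,0,0,0,0,0,0.3],[0,0,0,0,0,0,0.5],[0,0,0,0,0,0,0.7],[0,0,0,0,0,0,0.7],[0,0,0,0,0,0,0.7],[0,0,0,0,0,0,0.7]]]'

```text
time_s: 2.9
eef_pos: [0.5186, -0.3683, 0.0039]
tool_rot: [0.181, 0.684, 0.18, -0.683]
wrist_force: [-1.4, 1.5, 9.7]
width: 0.0454
```

Width reads 45 mm against 48 expected, with 10 N upward. I'll lift a little and look.

>>> move_arm --steps '[[[-0.03,0,0,0,0,0,0.8],[-0.08,0,0,0,0,0,0.8],[-0.12,0,0,0,0,0,0.8],[-0.12,0,0,0,0,0,0.8]]]'

```text
time_s: 3.4
eef_pos: [0.5195, -0.3691, 0.0659]
tool_rot: [0.182, 0.685, 0.179, -0.682]
wrist_force: [0.5, -0.7, -3.4]
width: 0.045
```

```bash
python3 - <<'E'
from h import *
im,d,K,D,W=snap('wrist');save('w2.png',im)
S=status.state();print(S['time_s'],S['eef_pos'].round(4),S['width'],S['wrist_force'])
i2,d2,*c2=snap('side');a=i2[210:330,240:380];a=cv2.resize(a,(560,480),interpolation=2)
save('w2.png',np.hstack([cv2.resize(im[100:420,120:440],(400,400)),cv2.resize(a,(400,343))[:343] if 0 else cv2.resize(a,(400,400))]))
yy,xx=np.mgrid[0:420,0:560];X=ondepth(np.c_[xx.ravel(),yy.ravel()],d,K,D,W).reshape(420,560,3)
for r in range(150,300,10): print(r,X[r,268].round(3),X[r,295].round(3),im[r,268])
E
```

```text
3.45 [ 0.5189 -0.3685  0.0646] 0.04542112685116804 [ 0.48878254 -0.14777185 -3.05289439]
150 [ 0.562 -0.336  0.001] [ 0.572 -0.352 -0.001] [139 124 112]
160 [ 0.556 -0.339 -0.   ] [ 0.566 -0.356 -0.001] [138 123 112]
170 [ 0.55  -0.343 -0.001] [ 0.559 -0.36  -0.001] [140 126 114]
180 [ 0.555 -0.342  0.072] [ 0.561 -0.354  0.071] [94 89 83]
190 [ 0.551 -0.345  0.073] [ 0.557 -0.356  0.072] [70 67 65]
200 [ 0.547 -0.347  0.073] [ 0.553 -0.358  0.072] [64 62 60]
210 [ 0.542 -0.349  0.072] [ 0.549 -0.361  0.072] [57 55 53]
220 [ 0.538 -0.352  0.073] [ 0.544 -0.364  0.071] [59 57 55]
230 [ 0.577 -0.335  0.208] [ 0.54  -0.366  0.071] [64 63 60]
240 [ 0.529 -0.357  0.072] [ 0.535 -0.369  0.072] [70 68 65]
250 [ 0.524 -0.36   0.073] [ 0.53  -0.372  0.071] [70 68 65]
260 [ 0.519 -0.362  0.072] [ 0.526 -0.375  0.071] [119 115 110]
270 [ 0.514 -0.365  0.071] [ 0.521 -0.377  0.071] [112 108 104]
280 [ 0.51  -0.367  0.073] [ 0.516 -0.38   0.072] [113 108 103]
290 [ 0.504 -0.37   0.072] [ 0.511 -0.383  0.071] [100  96  93]
```

View pics/w2.png

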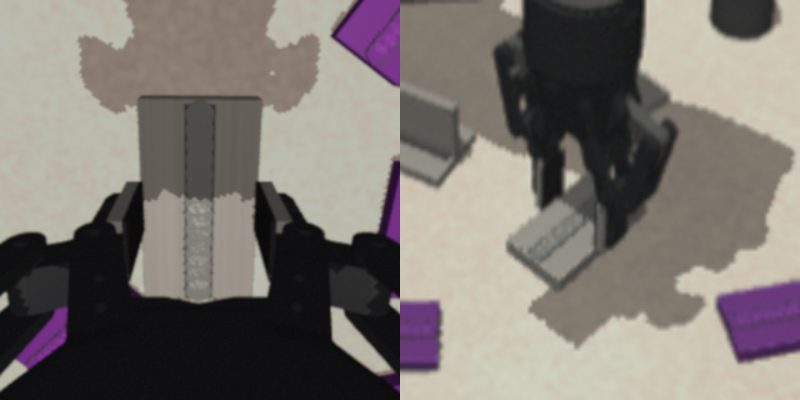

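The coupon is held level: its top is at 72 mm over its whole visible length, 7.4 mm above the TCP. Next I carry it to a waypoint 80 mm short of the edge and look there.

>>> move_arm --steps '[[[-0.06,-0.01,-0.005,0,0,0,0.8],[-0.14,-0.05,-0.03,-0.05,0,0,0.8],[-0.22,-0.11,-0.06,-0.13,0,0,0.8],[-0.3,-0.18,-0.1,-0.22,0,0,0.8],[-0.36,-0.26,-0.14,-0.32,0,0,0.8],[-0.39,-0.34,-0.185,-0.42,0,0,0.8],[-0.39,-0.42,-0.23,-0.53,0,0,0.8],[-0.39,-0.51,-0.275,-0.64,0,0,0.8],[-0.39,-0.6,-0.325,-0.76,0,0,0.8],[-0.39,-0.68,-0.37,-0.88,0,0,0.8],[-0.39,-0.74,-0.4,-0.96,0,0,0.8],[-0.39,-0.779,-0.423,-1,0,0,0.8]]]' --newtons 100

```text
time_s: 5.0
eef_pos: [0.509, 0.077, 0.257]
tool_rot: [-0.429, -0.562, -0.429, 0.562]
wrist_force: [0.6, -1.0, -2.2]
width: 0.0435
```

>>> move_arm --steps '[[[0,0,0,-0.02,0,0,0.8],[0,0,0,-0.04,0,0,0.8],[0,0,0,-0.04,0,0,0.8]]]'

```text
time_s: 5.38
eef_pos: [0.5089, 0.0762, 0.2567]
tool_rot: [-0.438, -0.555, -0.437, 0.556]
wrist_force: [-0.2, 0.0, -1.8]
width: 0.0434
```

```bash
python3 - <<'E'
from h import *
im,d,K,D,W=snap('wrist');save('w3.png',im);np.savez('w3.npz',im=im,d=d,K=K,D=D,W=W)
S=status.state();print(S['time_s'],S['eef_pos'].round(4),S['width'],S['wrist_force'],S['joint_positions'].round(2));print(q2m(S['tool_rot']).round(4))
E
```

```text
5.425 [0.509  0.0762 0.2568] 0.04332057593743049 [-0.56387892  1.26488204 -1.66432631] [ 0.01  0.26 -0.13  1.18 -0.    1.82]
[[-1.000e-04  9.721e-01 -2.347e-01]
 [-1.500e-03 -2.347e-01 -9.721e-01]
 [-1.000e+00  3.000e-04  1.400e-03]]
```

View pics/w3.png

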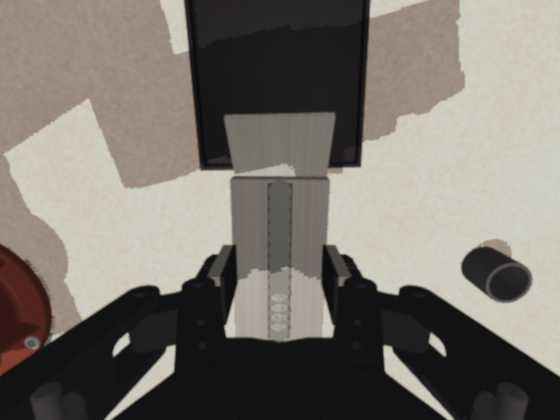

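The edge shows at (225,115)-(335,113), with the coupon's front end at row 178. Casting these.

```bash
python3 - <<'E'
from h import *
a=np.load('w3.npz');im,d=a['im'],a['d'];C=(a['K'],a['D'],a['W']);g=im.astype(int).mean(2)
for c in (240,260,280,300,320): 
    r=np.argmax(np.diff(g[100:130,c]))+100; print('col',c,'edge row',r+.5, 'depth z',ondepth([(c,r+3)],d,*C)[0].round(4))
rows=[np.argmax(np.diff(g[100:130,c]))+100.5 for c in range(232,330)]
k=np.polyfit(range(232,330),rows,1)
r=122;cl=np.argmax(np.diff(g[r,200:260]))+200.5;cr=np.argmin(np.diff(g[r,300:360]))+300.5;print('cols@122',cl,cr)
px=[(226.,np.polyval(k,226)),(334.5,np.polyval(k,334.5))];print(px)
e=onplane(px,.125,*C);print('edge',e.round(4),np.linalg.norm(e[0]-e[1]));mid=e.mean(0)
w=e[1]-e[0];ex=np.array([-w[1],w[0]])/np.hypot(*w[:2]);ex*=np.sign(ex[1]);print('mid',mid,'ex',ex)
S=status.state();M=q2m(S['tool_rot']);p=S['eef_pos'];u=-M[:2,2]
# coupon in hand
dz=[ondepth([(x,y)],d,*C)[0] for x,y in((250,190),(310,190),(250,250),(310,250),(245,320),(312,320))];print(np.round(dz,4))
zt=np.median([q[2] for q in dz]);f=onplane([(232,178.5),(329,178.5)],zt,*C);print('front',f.round(4),zt)
cc=f.mean(0)[:2]-.045*u;off=cc-p[:2];print('coupon centre',cc.round(4),'rel tcp along u,y',off@u,off@M[:2,1],'w',np.linalg.norm(f[0]-f[1]))
ang=np.degrees(np.arctan2(ex[1],ex[0])-np.arctan2(u[1],u[0]));print('yaw to go',ang)
t=mid[:2]+.02*ex-off; sh=np.array([*(t-p[:2]),.125+.008+(p[2]-zt+.01)-p[2]]);print('target',t,'shift tool frac',(M.T@sh/.5).round(4),sh)
E
```

```text
col 240 edge row 113.5 depth z [0.4932 0.1618 0.1216]
col 260 edge row 113.5 depth z [0.5109 0.1574 0.123 ]
col 280 edge row 112.5 depth z [0.5287 0.154  0.1221]
col 300 edge row 112.5 depth z [0.5461 0.1497 0.1243]
col 320 edge row 111.5 depth z [0.5641 0.1463 0.122 ]
cols@122 224.5 334.5
[(226.0, np.float64(113.99162570370224)), (334.5, np.float64(111.73306811009309))]
edge [[0.4818 0.1661 0.125 ]
 [0.5766 0.1451 0.125 ]] 0.09709960310604562
mid [0.52922566 0.15558589 0.125     ] ex [0.21619522 0.97635016]
[[0.5047 0.1178 0.2621]
 [0.5327 0.111  0.262 ]
 [0.4965 0.0876 0.2613]
 [0.5263 0.0804 0.2615]
 [0.4833 0.0488 0.2619]
 [0.5188 0.0405 0.2623]]
front [[0.4979 0.1252 0.262 ]
 [0.5426 0.1143 0.262 ]] 0.2619586007339677
coupon centre [0.5097 0.076 ] rel tcp along u,y -5.353106167726788e-06 0.0006902367407422344 w 0.04606406017589051
yaw to go 1.0887690281826035
target [0.53287986 0.1752801 ] shift tool frac [ 2.376e-01 -2.000e-04 -2.042e-01] [ 0.02386462  0.09910106 -0.1189586 ]
```

Edge middle agrees with the top view within 3 mm, and the coupon is level in hand. Moving to the release pose.

>>> move_arm --steps '[[[0.02,0,-0.05,-0.01,0,0,0.8],[0.06,0,-0.1,-0.02,0,0,0.8],[0.1,0,-0.15,-0.024,0,0,0.8],[0.14,0,-0.19,-0.024,0,0,0.8],[0.18,0,-0.203,-0.024,0,0,0.8],[0.21,0,-0.203,-0.024,0,0,0.8],[0.23,0,-0.203,-0.024,0,0,0.8],[0.2376,0,-0.203,-0.024,0,0,0.8],[0.2376,0,-0.203,-0.024,0,0,0.8],[0.2376,0,-0.203,-0.024,0,0,0.8]]]'

```text
time_s: 6.68
eef_pos: [0.5332, 0.1746, 0.1385]
tool_rot: [-0.443, -0.551, -0.442, 0.551]
wrist_force: [-0.1, -0.2, -2.5]
width: 0.0437
```

```bash
python3 - <<'E'
from h import *
im,d,*C=snap('wrist');i2,d2,*C2=snap('side')
S=status.state();M=q2m(S['tool_rot']);print(S['time_s'],S['eef_pos'].round(4),S['width'],S['wrist_force']);print(M.round(4))
mid=np.array([.5290,.1546]);ex=np.array([.2155,.9765]);o=S['eef_pos'][:2]-mid;print('beyond',o@ex,'side',o@[ex[1],-ex[0]],'yaw err',np.degrees(np.arctan2(-M[1,2],-M[0,2])-np.arctan2(*ex[::-1])))
P=[ondepth([(x,y)],d,*C)[0] for x,y in((250,190),(310,190),(250,250),(310,250))];print(np.round(P,4))
save('w4.png',np.hstack([cv2.resize(im,(500,375)),cv2.resize(i2[90:240,190:310],(300,375),interpolation=2)]))
E
```

```text
6.775 [0.5331 0.1747 0.1384] 0.04352909197170544 [ 0.55773179 -0.66066033 -2.30836685]
[[ 7.000e-04  9.763e-01 -2.164e-01]
 [-1.300e-03 -2.164e-01 -9.763e-01]
 [-1.000e+00  1.000e-03  1.100e-03]]
beyond 0.020524009115886355 side -0.000299225965972454 yaw err -0.05042609689970961
[[0.5283 0.2162 0.1438]
 [0.5563 0.21   0.1444]
 [0.5208 0.1862 0.1442]
 [0.5505 0.1793 0.1435]]
```

View pics/w4.png

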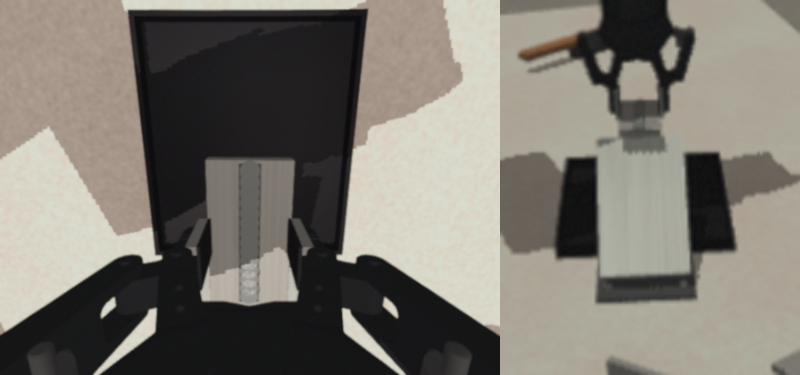

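Coupon is level and square over the edge: centre 20.5 mm beyond, lateral 0.3 mm, bottom about 9 mm above. Releasing.

>>> move_arm --steps '[[[0,0,0,0,0,0,0],[0,0,0,0,0,0,0],[0,0,0,0,0,0,0],[0,0,0,0,0,0,0],[0,0,0,0,0,0,0],[0,0,0,0,0,0,0],[0,0,0,0,0,0,0],[0,0,0,0,0,0,0],[0,0,0,0,0,0,0],[0,0,0,0,0,0,0],[0,0,0,0,0,0,0],[0,0,0,0,0,0,0]]]'

```text
time_s: 8.28
eef_pos: [0.5331, 0.1747, 0.1384]
tool_rot: [-0.443, -0.551, -0.442, 0.552]
wrist_force: [0.5, 0.5, 0.7]
width: 0.0855
```

>>> move_arm --steps '[[[-0.08,0,0,0,0,0,0],[-0.18,0,0,0,0,0,0],[-0.28,0,0,0,0,0,0],[-0.28,0,0,0,0,0,0],[-0.28,0,0,0,0,0,0]]]'

```text
time_s: 8.9
eef_pos: [0.5328, 0.1748, 0.2778]
tool_rot: [-0.443, -0.551, -0.442, 0.552]
wrist_force: [0.3, -0.3, -0.2]
width: 0.0853
```

```bash
python3 - <<'E'
from h import *
im,d,*C=snap('wrist');save('w5.png',im);np.savez('w5.npz',im=im,d=d,K=C[0],D=C[1],W=C[2])
S=status.state();print(S['time_s'],S['eef_pos'].round(4),S['width'],S['wrist_force'])
yy,xx=np.mgrid[0:420,0:560];X=ondepth(np.c_[xx.ravel(),yy.ravel()],d,*C).reshape(420,560,3);g=im.mean(2)
mid=np.array([.529,.1546]);ex=np.array([.2155,.9765]);o=X[...,:2]-mid;a=o@ex;b=o@np.array([ex[1],-ex[0]])
m=(d>0)&(a>.01)&(a<.17)&(abs(b)<.095)&(g>60)&(X[...,2]<.06)
c=max(cv2.findContours(m.astype(np.uint8),0,2)[0],key=cv2.contourArea);r=cv2.minAreaRect(c);print(r)
B=onplane(cv2.boxPoints(r),.015,*C);print(np.linalg.norm(np.diff(B,axis=0),axis=1),'centre rel edge',(B.mean(0)[:2]-mid)@ex,(B.mean(0)[:2]-mid)@[ex[1],-ex[0]]);z=X[...,2][m];print('z',np.percentile(z,[2,50,98]))
E
```

```text
8.95 [0.5325 0.1747 0.2772] 0.08555132995829284 [-0.46858014  0.09670269 -0.67809229]
((278.44189453125, 142.3961181640625), (69.31356048583984, 36.22109603881836), 89.0759506225586)
[0.04773515 0.0918063  0.05082888] centre rel edge 0.07024220643243921 -0.0011649304853463636
z [0.00465334 0.01473841 0.01651655]
```

View pics/w5.png

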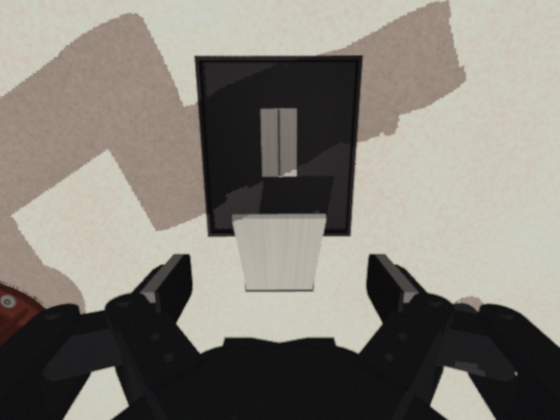

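The coupon at (279,142) shows only the thin root line, with no wide bead. It lies flat in the tray with its top at 15 mm, 10 mm from the floor centre. Handing in.

```bash
python3 -c "
from cell import workorder,status
print(workorder.hand_in(),status.state()['time_s'])"
```

```text
the job is handed in; nothing more can be done
the job is handed in; nothing more can be done
```

The coupon now lies flat and upside down in the black tray, and I handed the job in at about 9 s of the 37 s allowed. I pinched the grey welded coupon across its 48 mm side and carried it level to the ramp. I let go with its centre about 20 mm beyond the free edge and its underside about 9 mm above it. The fall did the turning.

**Last checks:**
- The wrist picture shows only the thin root line on the upper face, no wide bead.
- The coupon's top is at 15 mm, as it should be when flat on the tray floor. Its outline measured about 92 x 48–51 mm.
- Its centre is about 70 mm beyond the edge, so about 10 mm from the floor centre, and 1 mm off the middle line.
- The arm is clear of everything, with the gripper open. I never went near the square plate, but did not picture it again at the end.

**Disagreements:**
- The gripper's width read 43–45 mm on the 48 mm coupon, though the grip held.
- The tray centre from the top view came out 54 mm beyond the edge, against the stated 60 mm. The two edge measurements agreed within 3 mm, so I used those.

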